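Seat the bridge drilling jig on the vacuum hold-down

ROBOT

A 7-joint arm with a two-finger parallel gripper is mounted at the origin on the work surface. World frame = base frame: x ahead of the robot, y to its left, z up, the work surface at z = 0. Lengths are in m, angles in rad, forces in N, time in s.
With the tool pointing down it reaches from about 0.425 to 0.875 m from the base axis. Payload 4.7 kg.
Tool frame: the origin (TCP) lies at the very end of the fingers, on their centre line; the grasp point (between the pads) lies 19 mm behind it; z points along the fingers, y is the line along which they close (so a half turn about z gives the same grasp; the last joint's range is limited). The gripper opens to 87 mm and grips with 3 to 60 N. Pads are 19 mm wide; open, the fingers measure 117 mm over their backs; the gripper's body (75 mm by 190 mm) begins 51 mm behind the grasp point.
Start: joints at [1.273, 0.321, -0.07, 1.45, 0.023, 1.371, -0.057], TCP at [0.199, -0.619, 0.223] pointing down, gripper open.
Joint ranges: [-2.86, 2.86], [-0.3, 2.09], [-1.38, 1.24], [0.06, 2.45], [-1.56, 4.7], [0.09, 2.05], [-2.69, 2.69]. Speed limits (rad/s): [2.57, 2.57, 3.14, 3.14, 3.14, 3.14, 3.14].

INTERFACE

Orientations are given as a rotation vector (axis times angle).
In Python, from bench import ctrl, vision gives the robot as it stands.
- The arm moves only by the tool jog_arm, never from a script. Its argument "increments" is a list of rows, each an object of numbers: "tx", "ty", "tz": the shift along the tool's x, y, z in mm; "wx", "wy", "wz": the turn, a rotation vector about the tool's x, y, z in rad; "gripper": the opening, from 0 (shut) to 1 (fully open). In form: [{"tx": .., "ty": .., "tz": .., "wx": .., "wy": .., "wz": .., "gripper": ..}, ...]. A call has exactly 5 rows; each row is the pose to reach, as a shift and turn from the pose commanded when the call began, along the tool's axes at that moment; what a row does not reach only later rows make up. A row lasts 1/12 s, in which the tool goes at most 41.7 mm and 7.16 degrees, less where a joint would pass 70% of its speed; a pose out of reach is approached as far as the arm can. A call with a gripper value outside its range is refused whole. The fingers move at their own pace and stop on an object; "grip_force" is the grip in N (left out, the last holds). Time passes only in rows, so rows that repeat a pose let the fingers close, or fill a call up. It gives the time, the measured TCP pose, the force, the opening and the grip force at its end, in the units of the state.
- ctrl.get_state(): the state, without advancing time (a new reading comes with each control period).
- vision.get_image(name): name is "scene" or "top"; returns a dict with "color" (480x640x3 uint8, blue, green, red), "fx", "fy", "cx", "cy" (pixels), "extrinsics" (4x4, takes a point from world to camera coordinates). Camera axes: x right, y down, z forward; pixel columns grow to the right and rows downward; lengths in m; the calibration is good to about 2 mm. A picture is of the moment at which its call begins. There is no depth.
- ctrl.close_job(): hands the job in; it is judged then, once.
Trained networks look in the newest picture that a camera, given by its name, has taken for a name from the list of things; names that differ only in an ending like _2 or _b are one class to them, and where a whole thing is asked for, a point or a joint stands for the part that bears it (a point fixed in the world has none). Each returns a list of dicts, best first, with "conf" (0 to 1); they miss things now and then, are a little off and sometimes report something else, mostly with a low value. They report only what shows in the picture. A call takes as long as a camera call. They do not tell look-alikes from the thing itself.
- vision.spot_in(camera, thing): "bbox" ([left, top, right, bottom] in pixels, round what is visible of it).
The state is a dict: "time": time; "joint_positions": joint angles; "qd": joint speeds; "joint_torque": joint torques, N m; "position": TCP position; "tool_rot": TCP orientation; "ft_force": force on the tool from outside, world axes, zero at the start; "torque": the same for the moment, N m; "grip_width": opening from 0.0 (shut) to 1.0 (fully open); "grip_force": force on a finger pad.
Only numpy, scipy, OpenCV 4.12 (cv2) and the standard library are available. Lean on these libraries where they do the work, as an engineer would, in place of code of your own. Each camera call takes 0.05 s, during which the arm holds its last target. There are 200 camera calls.

TASK

First start the vacuum pump: twist the start knob clockwise to its stop and let go so that it springs back. Then take the wooden drilling jig by its handle, lay it squarely lengthwise on the hold-down station, slide it along until it drops over the locating pin hidden beneath it, and press it down until the sprung seal is fully down. Finish while still holding the jig pressed down there, and leave the spool, the screwdriver and the jar alone.

Things in the scene. Friction and masses are not known exactly. Their poses are not given: they have to be found in the camera images.
- station: Vacuum hold-down station, fixed: aluminium base 180 x 120 mm (x by y) with a black rubber seal bed 140 x 100 mm in its middle. Origin: centre of its underside, on the table; x along its long side, z up. Height of the jig's underside above the table: 43 mm when it rests on top of the pin, 35 mm dropped on, 29 mm pressed home.
- seal_bed (a joint): How far the station's seal bed is pressed down: 0 free, 0.006 m fully down on a hard stop. About 6 N starts it and about 15 N puts it fully down (the jig's weight alone does not sink it); it springs back by itself.
- bed_mid (a point): Centre of the seal bed's top, 35 mm above the table, bed free. A steel pin 12 mm across stands 8 mm out of the bed (top 43 mm above the table, its top 3 mm tapered to 8 mm across). It is set on the station's x axis (y = 0), anywhere within 10 mm either way of this point along x; its exact place is not given, and the jig hides it once laid on.
- jig: Loose wooden drilling jig, 0.2 to 0.36 kg: plate 110 x 76 mm (x by y), 22 mm thick, six small steel bushes on top along one long edge. In its underside, at the centre, a blind round hole 15 mm across, 18 mm deep takes the pin. Origin: centre of the underside; x along the long side, z up. Starts on the rest, 12 mm above the table. May go on the station either way round.
- jig_handle (a point): Middle of the jig's handle, 46 mm above the jig's underside and straight above its hole. The handle is an upright wooden bar 70 mm long along the jig's x, 20 mm wide (y), from 22 to 58 mm above the underside.
- rest: Fixed dark wooden board 140 x 100 x 12 mm on which the jig starts. Origin: centre of its underside, on the table.
- start_switch: Fixed grey switch box 90 x 90 x 40 mm with the black start knob on its top. Origin: centre of its underside, on the table; z up. At rest the knob's grip bar lies along the box's x axis.
- start_knob (a joint): Angle of the start knob: 0 at rest, growing clockwise seen from above to its stop at 1.2 rad. A spring turns it back to 0 when let go; 0.05 N m starts it, about 0.2 N m holds it at the stop.
- knob_grip (a point): Point on the knob's vertical axis at the height to grip, 77 mm above the table. The grip bar is 42 mm long, 14 mm wide, from 52 to 84 mm above the table, on a 44 mm disc.
- spool: Bystander: solder spool standing on end, 60 mm across, 46 mm high. Origin: centre of its underside.
- driver: Bystander: screwdriver lying on the table, about 200 mm long. Origin at its middle, x along it.
- jar: Bystander: small closed amber jar, 50 mm across, 60 mm high. Origin: centre of its underside.
Mind the look-alikes: they are no part of the job. There is more than one size of the jig; the job needs the larger. Several things have the shape of the station; the one meant has the colours described above.

How it is judged:
By the outcome, as a careful person would: the job done as asked, in the order asked, and still so for the second after the job is handed in, while the arm keeps its last pose, push and grip.
It also fails if it takes over 72 s, if anything falls off the work surface, if the arm or the gripper's body presses on something with over 40 N, if the wrist force passes 120 N, or if a joint passes its speed limit or range.

## Working session

There is one attempt and no reset: what is moved stays moved. The work goes in short steps, Python scripts to look and compute and a tool call to move; the robot and the scene stay as the last step left them, time stands still between calls to the robot, and variables do not carry over. Pictures are saved under pics/ and viewed, at most 10 in all, crops included, and the job is handed in when it is done.

Besides the shell and the picture viewer there is one more tool, called after "Request:" as name(argument=value, ...) on one line, values as JSON. jog_arm: Moves the arm, as the interface text tells. Its arguments: {"type":"object","properties":{"increments":{"type":"array"},"grip_force":{"type":"number"}},"required":["increments"]}

```bash
ls; mkdir -p pics; python3 - <<'E'
from bench import ctrl, vision
import cv2,numpy as np
for n in("top","scene"):
    im=vision.get_image(n); cv2.imwrite(f"pics/{n}1.png",im["color"])
    print(n,im["fx"],im["fy"],im["cx"],im["cy"]);print(np.round(im["extrinsics"],4).tolist())
    for t in("station","jig","start_switch","start_knob","rest","spool","driver","jar"):
        print(t,[(np.round(d["bbox"]).astype(int).tolist(),round(d["conf"],2)) for d in vision.spot_in(n,t)])
s=ctrl.get_state();print(s["time"],s["position"],s["tool_rot"],s["ft_force"])
E
```

```text
pics
top 550.9609208852488 550.9609208852488 315.95383856387383 236.67439997127863
[[-0.0057, -0.9999, 0.0129, -0.0124], [-0.9966, 0.0046, -0.0819, 0.5269], [0.0818, -0.0133, -0.9966, 1.1497], [0.0, 0.0, 0.0, 1.0]]
station [([378, 295, 442, 392], 0.86), ([276, 206, 343, 299], 0.69)]
jig [([356, 146, 402, 184], 0.8), ([418, 198, 466, 257], 0.62)]
start_switch [([423, 140, 454, 169], 0.74), ([117, 209, 178, 262], 0.59)]
start_knob [([132, 223, 154, 244], 0.56)]
rest [([407, 194, 467, 269], 0.83)]
spool [([201, 134, 231, 166], 0.65)]
driver [([265, 98, 355, 119], 0.87)]
jar [([425, 142, 453, 172], 0.81)]
scene 518.097486820843 518.097486820843 315.37909982626053 248.23055862024344
[[-0.2935, 0.9558, -0.0189, 0.1501], [0.5854, 0.1641, -0.7939, -0.2693], [-0.7557, -0.2441, -0.6077, 1.3739], [0.0, 0.0, 0.0, 1.0]]
station [([219, 161, 294, 218], 0.62), ([281, 222, 357, 299], 0.61), ([110, 271, 148, 312], 0.28)]
jig [([137, 214, 202, 269], 0.79), ([172, 288, 227, 328], 0.63), ([128, 229, 219, 276], 0.23), ([285, 223, 347, 272], 0.2)]
start_switch [([469, 264, 541, 332], 0.98)]
start_knob [([493, 264, 520, 298], 0.71), ([111, 270, 147, 314], 0.66)]
rest [([129, 230, 217, 275], 0.96), ([135, 217, 204, 268], 0.47)]
spool [([378, 331, 422, 383], 0.82), ([495, 264, 519, 297], 0.63)]
driver [([189, 365, 326, 388], 0.76), ([137, 213, 207, 266], 0.27)]
jar [([112, 272, 150, 311], 0.89)]
0.9 [ 0.19943578 -0.6186717   0.22261577] [3.10335020e+00 4.87870904e-01 5.56716433e-05] [ 0.75918723 -0.35329679  0.01146945]
```

View pics/top1.png

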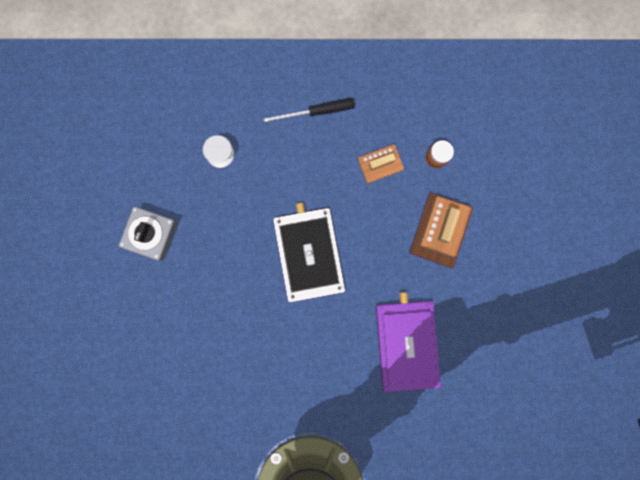

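```bash
python3 - <<'E'
import cv2,numpy as np
a=cv2.imread("pics/top1.png");b=cv2.imread("pics/scene1.png")
c=cv2.resize(a[130:400,100:480],(780,554),interpolation=cv2.INTER_CUBIC)
cv2.imwrite("pics/topcrop1.png",c)
E
```

```text
(no output)
```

View pics/topcrop1.png

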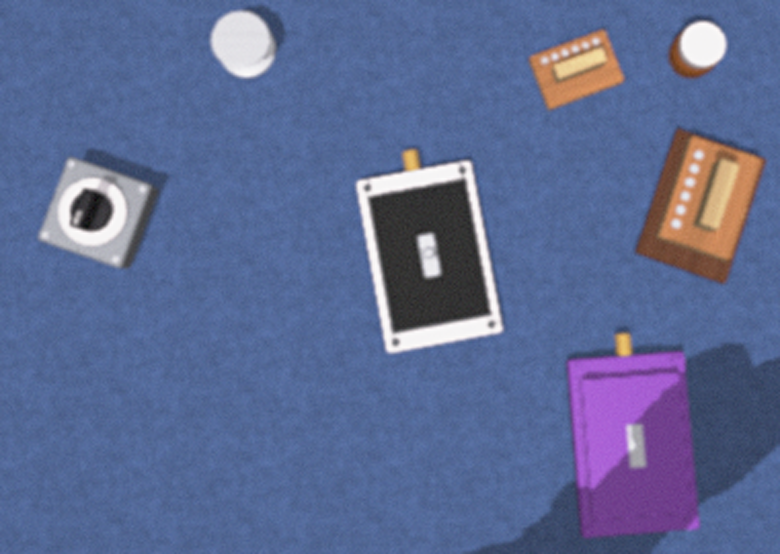

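View pics/scene1.png

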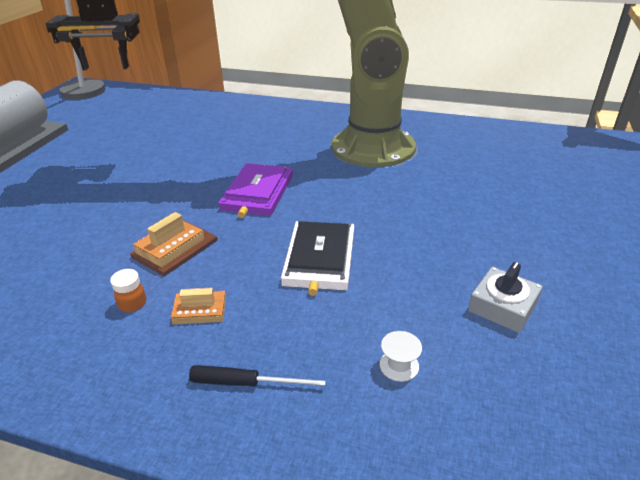

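Top view: there are two stations. The white/black one at (309,253) fits the description; the purple one at (409,347) is a decoy. There are two jigs. The larger one, on the dark rest at (442,230), is meant; the small one at (381,163) is a decoy. The crop confirms both. The knob is at (145,232), with its bar running roughly image-vertical. Next I measure with segmentation.

```bash
cat > h.py <<'E'
import cv2,numpy as np
from bench import ctrl,vision
from scipy.spatial.transform import Rotation as R
def bp(im,uv,z):
    E=np.array(im["extrinsics"]);r=E[:3,:3];c=-r.T@E[:3,3]
    d=r.T@np.array([(uv[0]-im["cx"])/im["fx"],(uv[1]-im["cy"])/im["fy"],1]);return c+d*(z-c[2])/d[2]
def proj(im,p):
    E=np.array(im["extrinsics"]);q=E[:3,:3]@p+E[:3,3];return np.array([q[0]/q[2]*im["fx"]+im["cx"],q[1]/q[2]*im["fy"]+im["cy"]])
def rect(im,mask,roi,z):
    l,t,r,b=roi;m=np.zeros_like(mask);m[t:b,l:r]=mask[t:b,l:r]
    n,lab,st,_=cv2.connectedComponentsWithStats(m);k=1+np.argmax(st[1:,4]);ys,xs=np.where(lab==k)
    w=np.array([bp(im,(x,y),z)[:2] for x,y in zip(xs,ys)])*1000
    (cx,cy),(a,b_),ang=cv2.minAreaRect(w.astype(np.float32))
    if a<b_:a,b_,ang=b_,a,ang+90
    return dict(c=(round(cx,1),round(cy,1)),mean=w.mean(0).round(1).tolist(),size=(round(a,1),round(b_,1)),ang=round((ang+90)%180-90,1),n=len(xs))
def yaw():
    s=ctrl.get_state();M=R.from_rotvec(s["tool_rot"]).as_matrix();return s,M
E
python3 - <<'E'
from h import *
im=vision.get_image("top");c=im["color"];h=cv2.cvtColor(c,cv2.COLOR_BGR2HSV);H,S,V=[h[...,i].astype(int) for i in range(3)]
m=lambda x:x.astype(np.uint8)
print("bed",rect(im,m((V<80)),(270,205,350,305),.035))
print("base",rect(im,m((S<90)&(V>150)|(V<90)),(270,205,350,305),.03))
print("slot",rect(im,m((V>110)&(S<90)),(295,235,325,270),.035))
print("handle",rect(im,m((H>12)&(H<28)&(S<170)&(V>140)),(432,198,466,250),.070))
print("jigtop",rect(im,m((H<28)&(V>130)),(410,190,475,270),.034))
print("rest",rect(im,m((H<28)|(H>170)),(405,185,475,275),.012))
print("box",rect(im,m((S<80)&(V>90)),(110,200,180,265),.04))
print("knob",rect(im,m((V<80)),(125,215,165,250),.084))
print(c[200:258:6,445], h[200:258:6,450])
big=cv2.resize(np.hstack([c[205:265,115:180],c[190:270,405:480][10:70,:65],c[225:285,280:345]]),None,fx=4,fy=4,interpolation=cv2.INTER_NEAREST);cv2.imwrite("pics/z.png",big)
E
```

```text
bed {'c': (489.4, 0.5), 'mean': [488.9, 0.4], 'size': (137.6, 97.6), 'ang': 10.2, 'n': 2823}
base {'c': (488.2, 0.9), 'mean': [487.4, 1.1], 'size': (183.5, 124.1), 'ang': 10.3, 'n': 4864}
slot {'c': (489.3, 0.7), 'mean': [489.3, 0.8], 'size': (46.2, 19.3), 'ang': 10.1, 'n': 201}
handle {'c': (539.4, -287.4), 'mean': [543.1, -288.2], 'size': (90.9, 39.1), 'ang': -27.7, 'n': 459}
jigtop {'c': (547.0, -289.9), 'mean': [546.3, -290.3], 'size': (113.6, 80.0), 'ang': -19.6, 'n': 1868}
rest {'c': (541.7, -284.6), 'mean': [541.0, -284.9], 'size': (139.1, 98.0), 'ang': -19.9, 'n': 2881}
box {'c': (533.9, 336.8), 'mean': [534.3, 339.5], 'size': (99.8, 93.0), 'ang': 70.7, 'n': 1724}
knob {'c': (532.9, 330.4), 'mean': [533.0, 329.2], 'size': (37.2, 34.6), 'ang': 34.2, 'n': 247}
[[ 87 130 193]
 [ 85 129 194]
 [ 83 124 181]
 [ 68  94 117]
 [ 89 121 146]
 [128 175 208]
 [129 181 215]
 [ 78 113 151]
 [ 93 137 203]
 [ 68  94 126]] [[ 10 119 143]
 [ 13 137 134]
 [ 17  99 191]
 [ 17  98 217]
 [ 18  98 218]
 [ 18  96 222]
 [ 18  97 227]
 [ 13 139 206]
 [ 12 139 206]
 [ 13 136 184]]
```

View pics/z.png

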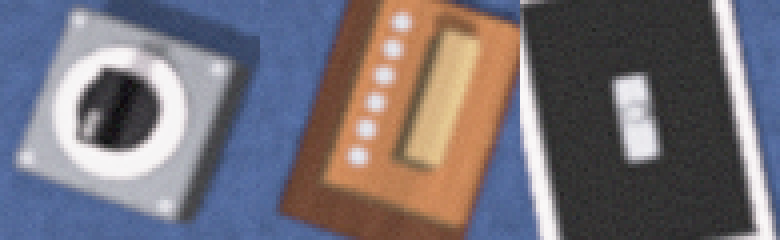

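The zoom shows the knob bar along the box's upper-left to lower-left edge, the large jig's handle, and the pin near pixel (308.8,253). I'm refining those three numbers.

```bash
python3 - <<'E'
from h import *
im=vision.get_image("top");c=im["color"];h=cv2.cvtColor(c,cv2.COLOR_BGR2HSV);H,S,V=[h[...,i].astype(int) for i in range(3)]
m=lambda x:x.astype(np.uint8)
print("handle",rect(im,m((H>13)&(H<28)&(S<118)&(V>175)),(434,198,466,250),.070))
b=np.array([[135,209.5],[169.25,222],[156.5,256.75],[121.75,244.5]])
p=np.array([bp(im,q,.04) for q in b])*1000;print("box",p.mean(0),np.degrees(np.arctan2(*(p[0]-p[3])[1::-1])),np.degrees(np.arctan2(*(p[1]-p[2])[1::-1])))
print("pin",bp(im,(308.75,253),.043)*1000)
s,M=yaw();print(M.round(3).tolist(),s["joint_positions"])
for t,g in((( .534,.337),-19.7),((.545,-.29),-19.8),((.489,.0005),10.2)):
    print(np.round(M.T@(np.array([*t,s["position"][2]])-s["position"])*1000,1))
print("closing-axis yaw now",np.degrees(np.arctan2(M[1,1],M[0,1])))
E
```

```text
handle {'c': (547.4, -290.5), 'mean': [547.4, -290.5], 'size': (69.4, 19.4), 'ang': -19.7, 'n': 312}
box [534.36135981 340.30558262  40.        ] -19.472125426712946 -19.192198589801283
pin [4.91046858e+02 3.50281431e-01 4.30000000e+01]
[[0.952, 0.307, 0.0], [0.307, -0.952, -0.0], [-0.0, 0.0, -1.0]] [ 1.27308582  0.32097529 -0.07007913  1.45047209  0.02258263  1.37080951
 -0.05690353]
[ 6.117e+02 -8.070e+02 -1.000e-01]
[ 429.8 -206.8   -0. ]
[ 4.656e+02 -5.005e+02 -1.000e-01]
closing-axis yaw now -72.13505431183788
```

```bash
cat >> h.py <<'E'
def plan(ws,start=None):
    "ws: (x,y,z mm, closing yaw deg) successive call targets; prints tool-frame rows"
    if start is None:
        s,M=yaw();start=(*s["position"]*1000,np.degrees(np.arctan2(M[1,1],M[0,1])))
    p=np.array(start,float)
    for w in ws:
        w=np.array(w,float);a=np.radians(p[3]);y=np.array([np.cos(a),np.sin(a)]);x=np.array([-np.sin(a),np.cos(a)])*1
        # tool z down: x = y cross z
        x=np.cross([y[0],y[1],0],[0,0,-1])[:2];d=w[:2]-p[:2]
        dy=(w[3]-p[3]+180)%360-180
        print(f"tx {d@x:.1f} ty {d@y:.1f} tz {p[2]-w[2]:.1f} wz {-np.radians(dy):.4f}");p=w
E
python3 - <<'E'
from h import *
s,M=yaw();print(s["time"])
az0,az1=-72.1,np.degrees(np.arctan2(340,534.5));r0,r1=650,np.hypot(534.5,340)
ws=[]
for k in range(1,8):
    t=k/7;a=np.radians(az0+(az1-az0)*t);r=r0+(r1-r0)*t;ws.append((r*np.cos(a),r*np.sin(a),220-60*(t>.5)*(t-.5)*2,-72.1+142.7*t))
plan(ws)
E
```

```text
1.0
tx 167.3 ty -24.4 tz 2.6 wz -0.3564
tx 167.9 ty -8.3 tz 0.0 wz -0.3558
tx 167.3 ty 7.7 tz 0.0 wz -0.3558
tx 165.2 ty 23.4 tz 8.6 wz -0.3558
tx 161.6 ty 38.9 tz 17.1 wz -0.3558
tx 156.6 ty 53.8 tz 17.1 wz -0.3558
tx 150.3 ty 68.2 tz 17.1 wz -0.3558
```

Request:
jog_arm(increments=[{"tx": 34, "ty": -5, "wz": -0.07}, {"tx": 67, "ty": -10, "wz": -0.14}, {"tx": 101, "ty": -15, "wz": -0.21}, {"tx": 134, "ty": -20, "wz": -0.28}, {"tx": 167, "ty": -24, "tz": 3, "wz": -0.356}])

```text
validation failed for argument at $.in...
```

Request:
jog_arm(increments=[{"tx": 34, "ty": -2, "wz": -0.07}, {"tx": 67, "ty": -4, "wz": -0.14}, {"tx": 101, "ty": -5, "wz": -0.21}, {"tx": 134, "ty": -7, "wz": -0.28}, {"tx": 168, "ty": -8, "wz": -0.356}])

```text
validation failed for argument at $.in...
```

Request:
jog_arm(increments=[{"tx": 34, "ty": 2, "wz": -0.07}, {"tx": 67, "ty": 4, "wz": -0.14}, {"tx": 101, "ty": 5, "wz": -0.21}, {"tx": 134, "ty": 6, "wz": -0.28}, {"tx": 167, "ty": 8, "wz": -0.356}])

```text
validation failed for argument at $.in...
```

Request:
jog_arm(increments=[{"tx": 33, "ty": 5, "wz": -0.07}, {"tx": 66, "ty": 9, "wz": -0.14}, {"tx": 99, "ty": 14, "wz": -0.21}, {"tx": 132, "ty": 19, "wz": -0.28}, {"tx": 165, "ty": 23, "tz": 9, "wz": -0.356}])

```text
validation failed for argument at $.in...
```

Request:
jog_arm(increments=[{"tx": 32, "ty": 8, "tz": 3, "wz": -0.07}, {"tx": 65, "ty": 16, "tz": 7, "wz": -0.14}, {"tx": 97, "ty": 23, "tz": 10, "wz": -0.21}, {"tx": 129, "ty": 31, "tz": 14, "wz": -0.28}, {"tx": 162, "ty": 39, "tz": 17, "wz": -0.356}])

```text
validation failed for argument at $.in...
```

Request:
jog_arm(increments=[{"tx": 31, "ty": 11, "tz": 3, "wz": -0.07}, {"tx": 63, "ty": 22, "tz": 7, "wz": -0.14}, {"tx": 94, "ty": 32, "tz": 10, "wz": -0.21}, {"tx": 125, "ty": 43, "tz": 14, "wz": -0.28}, {"tx": 157, "ty": 54, "tz": 17, "wz": -0.356}])

```text
validation failed for argument at $.in...
```

Request:
jog_arm(increments=[{"tx": 30, "ty": 14, "tz": 3, "wz": -0.07}, {"tx": 60, "ty": 27, "tz": 7, "wz": -0.14}, {"tx": 90, "ty": 41, "tz": 10, "wz": -0.21}, {"tx": 120, "ty": 55, "tz": 14, "wz": -0.28}, {"tx": 150, "ty": 68, "tz": 17, "wz": -0.356}])

```text
validation failed for argument at $.in...
```

```bash
python3 - <<'E'
from h import *
s,M=yaw();print(s["time"],s["position"],np.degrees(np.arctan2(M[1,1],M[0,1])),M[:,2],s["joint_positions"].round(2),s["ft_force"])
im=vision.get_image("scene");u,v=map(int,proj(im,np.array([.534,.34,.07])))
print(u,v,[proj(im,s["position"])])
cv2.imwrite("pics/s2.png",cv2.resize(im["color"][v-100:v+80,u-110:u+110],None,fx=3,fy=3))
plan([(534.5,340,58,70.6)])
E
```

```text
1.0 [ 0.1993876  -0.61869505  0.22261645] -72.13505431183788 [ 6.12530395e-06 -1.26518699e-04 -9.99999992e-01] [ 1.27  0.32 -0.07  1.45  0.02  1.37 -0.06] [-1.17977867 -0.25731338 -0.15301942]
509 274 [array([104.62850906,  68.07032299])]
tx 613.0 ty -809.7 tz 164.6 wz -2.4912
```

View pics/s2.png

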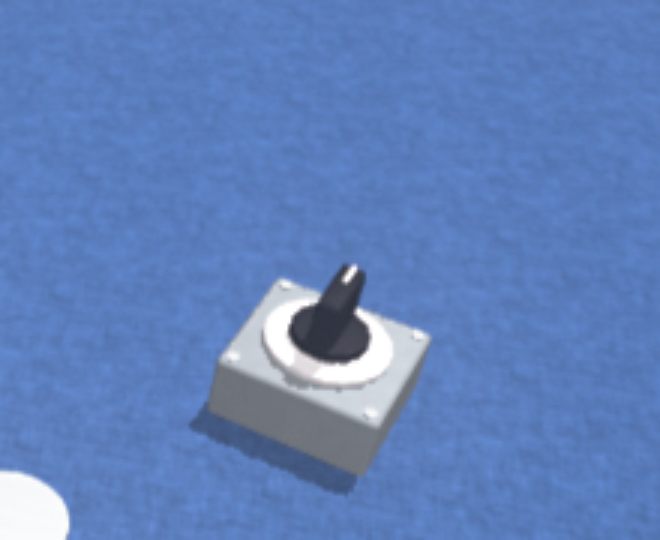

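All the move calls were refused, probably because every row needs all seven keys. The picture shows the knob bar parallel to the box edges and centred on the box at about (330,320) in the crop. I'll retry the first move with full rows.

Request:
jog_arm(increments=[{"tx": 34, "ty": -5, "tz": 0, "wx": 0, "wy": 0, "wz": -0.07, "gripper": 1}, {"tx": 67, "ty": -10, "tz": 0, "wx": 0, "wy": 0, "wz": -0.14, "gripper": 1}, {"tx": 101, "ty": -15, "tz": 0, "wx": 0, "wy": 0, "wz": -0.21, "gripper": 1}, {"tx": 134, "ty": -20, "tz": 0, "wx": 0, "wy": 0, "wz": -0.28, "gripper": 1}, {"tx": 167, "ty": -24, "tz": 3, "wx": 0, "wy": 0, "wz": -0.356, "gripper": 1}])

```text
time: 1.47
position: [0.3525, -0.5439, 0.2204]
tool_rot: [2.965, 1.034, 0.001]
ft_force: [0.1, -0.9, -0.2]
grip_width: 1.001
grip_force: 0.0
```

Full rows work, so I'll send the rest of the arc.

Request:
jog_arm(increments=[{"tx": 34, "ty": -2, "tz": 0, "wx": 0, "wy": 0, "wz": -0.07, "gripper": 1}, {"tx": 67, "ty": -4, "tz": 0, "wx": 0, "wy": 0, "wz": -0.14, "gripper": 1}, {"tx": 101, "ty": -5, "tz": 0, "wx": 0, "wy": 0, "wz": -0.21, "gripper": 1}, {"tx": 134, "ty": -7, "tz": 0, "wx": 0, "wy": 0, "wz": -0.28, "gripper": 1}, {"tx": 168, "ty": -8, "tz": 0, "wx": 0, "wy": 0, "wz": -0.356, "gripper": 1}])

```text
time: 1.88
position: [0.4788, -0.4332, 0.2198]
tool_rot: [2.736, 1.543, -0.0]
ft_force: [-0.4, -1.4, 0.0]
grip_width: 0.994
grip_force: 0.0
```

Request:
jog_arm(increments=[{"tx": 34, "ty": 2, "tz": 0, "wx": 0, "wy": 0, "wz": -0.07, "gripper": 1}, {"tx": 67, "ty": 4, "tz": 0, "wx": 0, "wy": 0, "wz": -0.14, "gripper": 1}, {"tx": 101, "ty": 5, "tz": 0, "wx": 0, "wy": 0, "wz": -0.21, "gripper": 1}, {"tx": 134, "ty": 6, "tz": 0, "wx": 0, "wy": 0, "wz": -0.28, "gripper": 1}, {"tx": 167, "ty": 8, "tz": 0, "wx": 0, "wy": 0, "wz": -0.356, "gripper": 1}])

```text
time: 2.3
position: [0.5723, -0.2944, 0.2198]
tool_rot: [2.419, 2.003, -0.0]
ft_force: [0.7, -1.1, 0.2]
grip_width: 1.001
grip_force: 0.0
```

Request:
jog_arm(increments=[{"tx": 33, "ty": 5, "tz": 2, "wx": 0, "wy": 0, "wz": -0.07, "gripper": 1}, {"tx": 66, "ty": 9, "tz": 4, "wx": 0, "wy": 0, "wz": -0.14, "gripper": 1}, {"tx": 99, "ty": 14, "tz": 5, "wx": 0, "wy": 0, "wz": -0.21, "gripper": 1}, {"tx": 132, "ty": 19, "tz": 7, "wx": 0, "wy": 0, "wz": -0.28, "gripper": 1}, {"tx": 165, "ty": 23, "tz": 9, "wx": 0, "wy": 0, "wz": -0.356, "gripper": 1}])

```text
time: 2.72
position: [0.626, -0.1368, 0.2107]
tool_rot: [2.027, 2.4, 0.0]
ft_force: [0.9, 0.4, -0.3]
grip_width: 1.0
grip_force: 0.0
```

Request:
jog_arm(increments=[{"tx": 32, "ty": 8, "tz": 3, "wx": 0, "wy": 0, "wz": -0.07, "gripper": 1}, {"tx": 65, "ty": 16, "tz": 7, "wx": 0, "wy": 0, "wz": -0.14, "gripper": 1}, {"tx": 97, "ty": 23, "tz": 10, "wx": 0, "wy": 0, "wz": -0.21, "gripper": 1}, {"tx": 129, "ty": 31, "tz": 14, "wx": 0, "wy": 0, "wz": -0.28, "gripper": 1}, {"tx": 162, "ty": 39, "tz": 17, "wx": 0, "wy": 0, "wz": -0.356, "gripper": 1}])

```text
time: 3.13
position: [0.6373, 0.0291, 0.1934]
tool_rot: [1.57, 2.72, -0.001]
ft_force: [0.2, -0.0, -1.4]
grip_width: 0.995
grip_force: 0.0
```

Request:
jog_arm(increments=[{"tx": 31, "ty": 11, "tz": 3, "wx": 0, "wy": 0, "wz": -0.07, "gripper": 1}, {"tx": 63, "ty": 22, "tz": 7, "wx": 0, "wy": 0, "wz": -0.14, "gripper": 1}, {"tx": 94, "ty": 32, "tz": 10, "wx": 0, "wy": 0, "wz": -0.21, "gripper": 1}, {"tx": 125, "ty": 43, "tz": 14, "wx": 0, "wy": 0, "wz": -0.28, "gripper": 1}, {"tx": 157, "ty": 54, "tz": 17, "wx": 0, "wy": 0, "wz": -0.356, "gripper": 1}])

```text
time: 3.55
position: [0.6058, 0.192, 0.1764]
tool_rot: [1.064, 2.955, -0.001]
ft_force: [0.2, -0.1, -0.2]
grip_width: 1.002
grip_force: 0.0
```

Request:
jog_arm(increments=[{"tx": 30, "ty": 14, "tz": 3, "wx": 0, "wy": 0, "wz": -0.07, "gripper": 1}, {"tx": 60, "ty": 27, "tz": 7, "wx": 0, "wy": 0, "wz": -0.14, "gripper": 1}, {"tx": 90, "ty": 41, "tz": 10, "wx": 0, "wy": 0, "wz": -0.21, "gripper": 1}, {"tx": 120, "ty": 55, "tz": 14, "wx": 0, "wy": 0, "wz": -0.28, "gripper": 1}, {"tx": 150, "ty": 68, "tz": 17, "wx": 0, "wy": 0, "wz": -0.356, "gripper": 1}])

```text
time: 3.97
position: [0.5336, 0.3404, 0.1594]
tool_rot: [0.523, 3.097, -0.0]
ft_force: [-0.3, 0.8, 1.4]
grip_width: 1.004
grip_force: 0.0
```

```bash
python3 - <<'E'
from h import *
s,M=yaw();print(s["time"],s["position"],np.degrees(np.arctan2(M[1,1],M[0,1])),M[:,2],s["joint_positions"].round(2),s["ft_force"])
plan([(534.5,340,58,70.6)])
E
```

```text
3.9667 [0.53361432 0.34041635 0.15935561] 70.81701143399069 [ 3.74605769e-04 -1.67122176e-04 -9.99999916e-01] [ 0.07  0.47 -0.9   1.55  0.37  1.3   0.36] [-0.30314438  0.84675185  1.38017335]
tx -1.0 ty -0.1 tz 101.4 wz 0.0038
```

Request:
jog_arm(increments=[{"tx": -1, "ty": 0, "tz": 25, "wx": 0, "wy": 0, "wz": 0.004, "gripper": 1}, {"tx": -1, "ty": 0, "tz": 50, "wx": 0, "wy": 0, "wz": 0.004, "gripper": 1}, {"tx": -1, "ty": 0, "tz": 75, "wx": 0, "wy": 0, "wz": 0.004, "gripper": 1}, {"tx": -1, "ty": 0, "tz": 95, "wx": 0, "wy": 0, "wz": 0.004, "gripper": 1}, {"tx": -1, "ty": 0, "tz": 101, "wx": 0, "wy": 0, "wz": 0.004, "gripper": 1}])

```text
time: 4.38
position: [0.5335, 0.3372, 0.0549]
tool_rot: [-0.534, -3.092, 0.006]
ft_force: [-0.6, 0.5, -0.8]
grip_width: 1.001
grip_force: 0.0
```

Request:
jog_arm(increments=[{"tx": 0, "ty": 0, "tz": 0, "wx": 0, "wy": 0, "wz": 0, "gripper": 0.1}, {"tx": 0, "ty": 0, "tz": 0, "wx": 0, "wy": 0, "wz": 0, "gripper": 0.1}, {"tx": 0, "ty": 0, "tz": 0, "wx": 0, "wy": 0, "wz": 0, "gripper": 0.1}, {"tx": 0, "ty": 0, "tz": 0, "wx": 0, "wy": 0, "wz": 0, "gripper": 0.1}, {"tx": 0, "ty": 0, "tz": 0, "wx": 0, "wy": 0, "wz": 0, "gripper": 0.1}], grip_force=30)

```text
time: 4.8
position: [0.5359, 0.3394, 0.0599]
tool_rot: [0.534, 3.094, 0.002]
ft_force: [0.5, -0.3, -0.2]
grip_width: 0.705
grip_force: 0.0
```

Request:
jog_arm(increments=[{"tx": 0, "ty": 0, "tz": 0, "wx": 0, "wy": 0, "wz": 0, "gripper": 0.05}, {"tx": 0, "ty": 0, "tz": 0, "wx": 0, "wy": 0, "wz": 0, "gripper": 0.05}, {"tx": 0, "ty": 0, "tz": 0, "wx": 0, "wy": 0, "wz": 0, "gripper": 0.05}, {"tx": 0, "ty": 0, "tz": 0, "wx": 0, "wy": 0, "wz": 0, "gripper": 0.05}, {"tx": 0, "ty": 0, "tz": 0, "wx": 0, "wy": 0, "wz": 0, "gripper": 0.05}])

```text
time: 5.22
position: [0.5351, 0.3389, 0.0585]
tool_rot: [-0.534, -3.096, 0.0]
ft_force: [-0.1, -1.0, -0.1]
grip_width: 0.325
grip_force: 0.0
```

Request:
jog_arm(increments=[{"tx": 0, "ty": 0, "tz": 0, "wx": 0, "wy": 0, "wz": 0, "gripper": 0.05}, {"tx": 0, "ty": 0, "tz": 0, "wx": 0, "wy": 0, "wz": 0, "gripper": 0.05}, {"tx": 0, "ty": 0, "tz": 0, "wx": 0, "wy": 0, "wz": 0, "gripper": 0.05}, {"tx": 0, "ty": 0, "tz": 0, "wx": 0, "wy": 0, "wz": 0, "gripper": 0.05}, {"tx": 0, "ty": 0, "tz": 0, "wx": 0, "wy": 0, "wz": 0, "gripper": 0.05}])

```text
time: 5.63
position: [0.5354, 0.3397, 0.0585]
tool_rot: [0.534, 3.095, 0.002]
ft_force: [1.5, 3.7, -3.6]
grip_width: 0.156
grip_force: 30.0
```

```bash
python3 - <<'E'
from h import *
s,M=yaw();print(s["time"],s["position"],np.degrees(np.arctan2(M[1,1],M[0,1])),s["grip_width"],s["grip_force"],s["ft_force"],s["torque"])
E
```

```text
5.6333 [0.5354155  0.3397412  0.05853415] 70.43958299794807 0.15641554473354297 29.999356479384005 [ 1.52879825  3.67187993 -3.56802072] [ 0.7671761  -0.65725741  0.0027445 ]
```

Request:
jog_arm(increments=[{"tx": 0, "ty": 0, "tz": 0, "wx": 0, "wy": 0, "wz": 0.1, "gripper": 0.05}, {"tx": 0, "ty": 0, "tz": 0, "wx": 0, "wy": 0, "wz": 0.2, "gripper": 0.05}, {"tx": 0, "ty": 0, "tz": 0, "wx": 0, "wy": 0, "wz": 0.3, "gripper": 0.05}, {"tx": 0, "ty": 0, "tz": 0, "wx": 0, "wy": 0, "wz": 0.4, "gripper": 0.05}, {"tx": 0, "ty": 0, "tz": 0, "wx": 0, "wy": 0, "wz": 0.5, "gripper": 0.05}])

```text
time: 6.05
position: [0.5355, 0.3399, 0.0585]
tool_rot: [1.29, 2.864, 0.003]
ft_force: [2.2, 4.8, -3.5]
grip_width: 0.159
grip_force: 30.0
```

Request:
jog_arm(increments=[{"tx": 0, "ty": 0, "tz": 0, "wx": 0, "wy": 0, "wz": 0.1, "gripper": 0.05}, {"tx": 0, "ty": 0, "tz": 0, "wx": 0, "wy": 0, "wz": 0.2, "gripper": 0.05}, {"tx": 0, "ty": 0, "tz": 0, "wx": 0, "wy": 0, "wz": 0.3, "gripper": 0.05}, {"tx": 0, "ty": 0, "tz": 0, "wx": 0, "wy": 0, "wz": 0.4, "gripper": 0.05}, {"tx": 0, "ty": 0, "tz": 0, "wx": 0, "wy": 0, "wz": 0.5, "gripper": 0.05}])

```text
time: 6.47
position: [0.5357, 0.34, 0.0585]
tool_rot: [-1.958, -2.457, -0.004]
ft_force: [4.5, 3.7, -4.3]
grip_width: 0.157
grip_force: 30.0
```

```bash
python3 - <<'E'
from h import *
s,M=yaw();print(s["time"],s["position"],np.degrees(np.arctan2(M[1,1],M[0,1])),s["grip_width"],s["grip_force"],s["ft_force"],s["torque"],s["joint_positions"].round(2))
E
```

```text
6.4667 [0.5356951  0.34000069 0.05852975] 12.890295421244092 0.15733118355480274 29.994389726780355 [ 4.45018641  3.69071056 -4.30817981] [ 0.88522825 -0.87255047  0.1239115 ] [-0.1   0.5  -0.65  1.65  0.33  1.1  -0.62]
```

Request:
jog_arm(increments=[{"tx": 0, "ty": 0, "tz": 0, "wx": 0, "wy": 0, "wz": 0.1, "gripper": 0.05}, {"tx": 0, "ty": 0, "tz": 0, "wx": 0, "wy": 0, "wz": 0.18, "gripper": 0.05}, {"tx": 0, "ty": 0, "tz": 0, "wx": 0, "wy": 0, "wz": 0.23, "gripper": 0.05}, {"tx": 0, "ty": 0, "tz": 0, "wx": 0, "wy": 0, "wz": 0.26, "gripper": 0.05}, {"tx": 0, "ty": 0, "tz": 0, "wx": 0, "wy": 0, "wz": 0.26, "gripper": 0.05}])

```text
time: 6.88
position: [0.5358, 0.3398, 0.0586]
tool_rot: [2.253, 2.188, 0.003]
ft_force: [3.8, 4.2, -4.7]
grip_width: 0.163
grip_force: 30.0
```

```bash
python3 - <<'E'
from h import *
s,M=yaw();print(s["time"],s["position"],np.degrees(np.arctan2(M[1,1],M[0,1])),s["grip_width"],s["grip_force"],s["ft_force"],s["torque"],s["joint_positions"].round(2))
E
```

```text
6.8833 [0.53578546 0.3398172  0.05856847] -1.685012413197663 0.16257997512732886 29.999324823729694 [ 3.78383271  4.21015936 -4.66194653] [ 0.75160752 -1.0181229   0.64749108] [-0.13  0.48 -0.6   1.66  0.3   1.1  -0.85]
```

The torque jumped from 0.12 to 0.65 N·m past 1.2 rad, so the knob is on its stop. Next I release it.

Request:
jog_arm(increments=[{"tx": 0, "ty": 0, "tz": 0, "wx": 0, "wy": 0, "wz": 0, "gripper": 1}, {"tx": 0, "ty": 0, "tz": 0, "wx": 0, "wy": 0, "wz": 0, "gripper": 1}, {"tx": 0, "ty": 0, "tz": 0, "wx": 0, "wy": 0, "wz": 0, "gripper": 1}, {"tx": 0, "ty": 0, "tz": 0, "wx": 0, "wy": 0, "wz": 0, "gripper": 1}, {"tx": 0, "ty": 0, "tz": 0, "wx": 0, "wy": 0, "wz": 0, "gripper": 1}])

```text
time: 7.3
position: [0.5347, 0.3403, 0.059]
tool_rot: [-2.254, -2.186, -0.002]
ft_force: [0.6, 4.6, 0.2]
grip_width: 0.458
grip_force: 1.8
```

Request:
jog_arm(increments=[{"tx": 0, "ty": 0, "tz": 0, "wx": 0, "wy": 0, "wz": 0, "gripper": 1}, {"tx": 0, "ty": 0, "tz": 0, "wx": 0, "wy": 0, "wz": 0, "gripper": 1}, {"tx": 0, "ty": 0, "tz": 0, "wx": 0, "wy": 0, "wz": 0, "gripper": 1}, {"tx": 0, "ty": 0, "tz": 0, "wx": 0, "wy": 0, "wz": 0, "gripper": 1}, {"tx": 0, "ty": 0, "tz": -20, "wx": 0, "wy": 0, "wz": 0, "gripper": 1}])

```text
time: 7.72
position: [0.5326, 0.336, 0.0744]
tool_rot: [-2.255, -2.185, 0.014]
ft_force: [-1.1, -1.1, -0.5]
grip_width: 0.836
grip_force: 0.0
```

Request:
jog_arm(increments=[{"tx": 0, "ty": 0, "tz": -30, "wx": 0, "wy": 0, "wz": 0, "gripper": 1}, {"tx": 0, "ty": 0, "tz": -60, "wx": 0, "wy": 0, "wz": 0, "gripper": 1}, {"tx": 0, "ty": 0, "tz": -90, "wx": 0, "wy": 0, "wz": 0, "gripper": 1}, {"tx": 0, "ty": 0, "tz": -110, "wx": 0, "wy": 0, "wz": 0, "gripper": 1}, {"tx": 0, "ty": 0, "tz": -120, "wx": 0, "wy": 0, "wz": 0, "gripper": 1}])

```text
time: 8.13
position: [0.5361, 0.3393, 0.2019]
tool_rot: [2.255, 2.185, 0.006]
ft_force: [-0.0, -0.4, -0.4]
grip_width: 0.998
grip_force: 0.0
```

```bash
python3 - <<'E'
from h import *
s,M=yaw();y0=np.degrees(np.arctan2(M[1,1],M[0,1]));p=s["position"]*1000;print(s["time"],p,y0,s["joint_positions"].round(2))
im=vision.get_image("scene");cv2.imwrite("pics/s3.png",cv2.resize(im["color"][174:354,399:619],None,fx=2,fy=2))
a0,a1=np.degrees(np.arctan2(p[1],p[0])),np.degrees(np.arctan2(-290.5,547.4));r0,r1=np.hypot(*p[:2]),np.hypot(290.5,547.4)
ws=[]
for k in range(1,6):
    t=k/5;a=np.radians(a0+(a1-a0)*t);r=r0+(r1-r0)*t;ws.append((r*np.cos(a),r*np.sin(a),p[2]+(130-p[2])*t,y0+(-109.7-y0)*t))
plan(ws)
E
```

```text
8.1333 [536.13868636 339.3006681  201.90113983] -1.8074828416871314 [-0.1   0.36 -0.64  1.51  0.22  1.34 -0.79]
tx -118.9 ty 59.8 tz 14.9 wz 0.3766
tx -106.6 ty 78.5 tz 14.4 wz 0.3766
tx -91.7 ty 94.6 tz 14.4 wz 0.3766
tx -74.5 ty 107.9 tz 14.4 wz 0.3766
tx -55.4 ty 118.2 tz 14.4 wz 0.3766
```

View pics/s3.png

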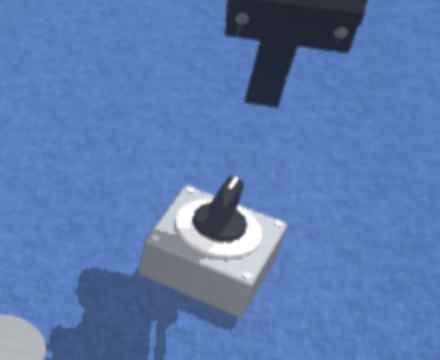

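The picture shows the knob back at rest, with its bar parallel to the box edge at about (230,205), and the gripper clear. Now I go to the jig.

Request:
jog_arm(increments=[{"tx": -24, "ty": 12, "tz": 3, "wx": 0, "wy": 0, "wz": 0.075, "gripper": 1}, {"tx": -48, "ty": 24, "tz": 6, "wx": 0, "wy": 0, "wz": 0.15, "gripper": 1}, {"tx": -71, "ty": 36, "tz": 9, "wx": 0, "wy": 0, "wz": 0.225, "gripper": 1}, {"tx": -95, "ty": 48, "tz": 12, "wx": 0, "wy": 0, "wz": 0.3, "gripper": 1}, {"tx": -119, "ty": 60, "tz": 15, "wx": 0, "wy": 0, "wz": 0.377, "gripper": 1}])

```text
time: 8.6
position: [0.5908, 0.2161, 0.1812]
tool_rot: [-2.628, -1.72, 0.006]
ft_force: [-0.1, -0.6, 0.5]
grip_width: 0.999
grip_force: 0.0
```

Request:
jog_arm(increments=[{"tx": -21, "ty": 16, "tz": 3, "wx": 0, "wy": 0, "wz": 0.075, "gripper": 1}, {"tx": -43, "ty": 31, "tz": 6, "wx": 0, "wy": 0, "wz": 0.15, "gripper": 1}, {"tx": -64, "ty": 47, "tz": 9, "wx": 0, "wy": 0, "wz": 0.225, "gripper": 1}, {"tx": -85, "ty": 63, "tz": 12, "wx": 0, "wy": 0, "wz": 0.3, "gripper": 1}, {"tx": -107, "ty": 78, "tz": 14, "wx": 0, "wy": 0, "wz": 0.377, "gripper": 1}])

```text
time: 9.02
position: [0.6195, 0.0871, 0.167]
tool_rot: [-2.904, -1.197, 0.006]
ft_force: [1.1, -0.1, 0.2]
grip_width: 1.0
grip_force: 0.0
```

Request:
jog_arm(increments=[{"tx": -18, "ty": 19, "tz": 3, "wx": 0, "wy": 0, "wz": 0.075, "gripper": 1}, {"tx": -37, "ty": 38, "tz": 6, "wx": 0, "wy": 0, "wz": 0.15, "gripper": 1}, {"tx": -55, "ty": 57, "tz": 9, "wx": 0, "wy": 0, "wz": 0.225, "gripper": 1}, {"tx": -73, "ty": 76, "tz": 12, "wx": 0, "wy": 0, "wz": 0.3, "gripper": 1}, {"tx": -92, "ty": 95, "tz": 14, "wx": 0, "wy": 0, "wz": 0.377, "gripper": 1}])

```text
time: 9.43
position: [0.6212, -0.0448, 0.153]
tool_rot: [-3.077, -0.631, 0.006]
ft_force: [0.7, 0.7, -0.1]
grip_width: 0.999
grip_force: 0.0
```

Request:
jog_arm(increments=[{"tx": -15, "ty": 22, "tz": 3, "wx": 0, "wy": 0, "wz": 0.075, "gripper": 1}, {"tx": -30, "ty": 43, "tz": 6, "wx": 0, "wy": 0, "wz": 0.15, "gripper": 1}, {"tx": -45, "ty": 65, "tz": 9, "wx": 0, "wy": 0, "wz": 0.225, "gripper": 1}, {"tx": -60, "ty": 86, "tz": 12, "wx": 0, "wy": 0, "wz": 0.3, "gripper": 1}, {"tx": -75, "ty": 108, "tz": 14, "wx": 0, "wy": 0, "wz": 0.377, "gripper": 1}])

```text
time: 9.85
position: [0.5948, -0.1733, 0.1391]
tool_rot: [-3.141, -0.044, 0.006]
ft_force: [-0.6, -0.0, -0.3]
grip_width: 1.0
grip_force: 0.0
```

Request:
jog_arm(increments=[{"tx": -11, "ty": 24, "tz": 3, "wx": 0, "wy": 0, "wz": 0.075, "gripper": 1}, {"tx": -22, "ty": 47, "tz": 6, "wx": 0, "wy": 0, "wz": 0.15, "gripper": 1}, {"tx": -33, "ty": 71, "tz": 9, "wx": 0, "wy": 0, "wz": 0.225, "gripper": 1}, {"tx": -44, "ty": 95, "tz": 12, "wx": 0, "wy": 0, "wz": 0.3, "gripper": 1}, {"tx": -55, "ty": 118, "tz": 14, "wx": 0, "wy": 0, "wz": 0.377, "gripper": 1}])

```text
time: 10.27
position: [0.5433, -0.2929, 0.1251]
tool_rot: [-3.093, 0.546, 0.006]
ft_force: [0.4, 0.8, -0.2]
grip_width: 0.998
grip_force: 0.0
```

```bash
python3 - <<'E'
from h import *
s,M=yaw();y0=np.degrees(np.arctan2(M[1,1],M[0,1]));p=s["position"]*1000;print(s["time"],p,y0,M[:,2],s["joint_positions"].round(2),s["ft_force"])
plan([(547.4,-290.5,39,-109.7)])
E
```

```text
10.2667 [ 543.29155057 -292.91994203  125.10457777] -110.0354717286433 [-0.00384335  0.00109681 -0.99999201] [ 0.51  0.32 -0.07  1.65  0.02  1.17 -1.49] [ 0.43386036  0.7848389  -0.17618325]
tx 3.0 ty -3.7 tz 86.1 wz -0.0059
```

Request:
jog_arm(increments=[{"tx": 3, "ty": -4, "tz": 20, "wx": 0, "wy": 0, "wz": -0.006, "gripper": 1}, {"tx": 3, "ty": -4, "tz": 45, "wx": 0, "wy": 0, "wz": -0.006, "gripper": 1}, {"tx": 3, "ty": -4, "tz": 65, "wx": 0, "wy": 0, "wz": -0.006, "gripper": 1}, {"tx": 3, "ty": -4, "tz": 78, "wx": 0, "wy": 0, "wz": -0.006, "gripper": 1}, {"tx": 3, "ty": -4, "tz": 84, "wx": 0, "wy": 0, "wz": -0.006, "gripper": 1}])

```text
time: 10.68
position: [0.5472, -0.2881, 0.0397]
tool_rot: [-3.095, 0.53, 0.01]
ft_force: [-0.5, -0.2, -0.9]
grip_width: 1.0
grip_force: 0.0
```

Request:
jog_arm(increments=[{"tx": 0, "ty": 0, "tz": 0, "wx": 0, "wy": 0, "wz": 0, "gripper": 0.1}, {"tx": 0, "ty": 0, "tz": 0, "wx": 0, "wy": 0, "wz": 0, "gripper": 0.1}, {"tx": 0, "ty": 0, "tz": 0, "wx": 0, "wy": 0, "wz": 0, "gripper": 0.1}, {"tx": 0, "ty": 0, "tz": 0, "wx": 0, "wy": 0, "wz": 0, "gripper": 0.1}, {"tx": 0, "ty": 0, "tz": 0, "wx": 0, "wy": 0, "wz": 0, "gripper": 0.1}])

```text
time: 11.1
position: [0.5506, -0.2895, 0.0448]
tool_rot: [3.096, -0.53, 0.003]
ft_force: [-0.2, 0.5, -0.4]
grip_width: 0.708
grip_force: 0.0
```

```bash
python3 - <<'E'
from h import *
s,M=yaw();y0=np.degrees(np.arctan2(M[1,1],M[0,1]));p=s["position"]*1000;print(s["time"],p,y0,M[:,2],s["joint_positions"].round(2),s["ft_force"],s["grip_width"])
plan([(547.4,-290.5,39,-109.7)])
E
```

```text
11.1 [ 550.6285046  -289.46721917   44.81779325] -109.43026705155633 [ 0.00187948 -0.00106392 -0.99999767] [ 0.5   0.4  -0.07  1.71  0.03  1.02 -1.49] [-0.23579826  0.51762003 -0.41396988] 0.7078189316847008
tx -2.7 ty 2.0 tz 5.8 wz 0.0047
```

Request:
jog_arm(increments=[{"tx": -2, "ty": 1, "tz": 3, "wx": 0, "wy": 0, "wz": 0.004, "gripper": 0.1}, {"tx": -2, "ty": 1, "tz": 3, "wx": 0, "wy": 0, "wz": 0.004, "gripper": 0.1}, {"tx": -2, "ty": 1, "tz": 3, "wx": 0, "wy": 0, "wz": 0.004, "gripper": 0.1}, {"tx": -2, "ty": 1, "tz": 3, "wx": 0, "wy": 0, "wz": 0.004, "gripper": 0.1}, {"tx": -2, "ty": 1, "tz": 3, "wx": 0, "wy": 0, "wz": 0.004, "gripper": 0.1}], grip_force=50)

```text
time: 11.52
position: [0.5476, -0.2894, 0.0406]
tool_rot: [3.095, -0.536, 0.0]
ft_force: [-0.6, 0.4, 0.1]
grip_width: 0.325
grip_force: 0.0
```

Request:
jog_arm(increments=[{"tx": 0, "ty": 0, "tz": 0, "wx": 0, "wy": 0, "wz": 0, "gripper": 0.1}, {"tx": 0, "ty": 0, "tz": 0, "wx": 0, "wy": 0, "wz": 0, "gripper": 0.1}, {"tx": 0, "ty": 0, "tz": 0, "wx": 0, "wy": 0, "wz": 0, "gripper": 0.1}, {"tx": 0, "ty": 0, "tz": 0, "wx": 0, "wy": 0, "wz": 0, "gripper": 0.1}, {"tx": 0, "ty": 0, "tz": 0, "wx": 0, "wy": 0, "wz": 0, "gripper": 0.1}])

```text
time: 11.93
position: [0.5476, -0.2896, 0.0406]
tool_rot: [3.095, -0.536, 0.0]
ft_force: [-0.6, -0.5, 0.2]
grip_width: 0.225
grip_force: 50.0
```

```bash
python3 - <<'E'
from h import *
s,M=yaw();y0=np.degrees(np.arctan2(M[1,1],M[0,1]));p=s["position"]*1000;print(s["time"],p,y0,M[:,2],s["ft_force"],s["grip_width"],s["grip_force"])
q=lambda t,a,b:a+(b-a)*t
# pick-up then arc to above station, jig along station x
a0,a1=np.degrees(np.arctan2(p[1],p[0])),0.
r0,r1=np.hypot(*p[:2]),489.
plan([(p[0],p[1],110,y0)]+[(q(t,r0,r1)*np.cos(np.radians(q(t,a0,a1))),q(t,r0,r1)*np.sin(np.radians(q(t,a0,a1))),110,q(t,y0,-79.8)) for t in(.5,1)])
E
```

```text
11.9333 [ 547.61033053 -289.5697595    40.58613853] -109.66263252684479 [ 4.96755209e-06 -3.03432152e-04 -9.99999954e-01] [-0.616284   -0.49278653  0.23936931] 0.22518533709291585 49.99684567563236
tx 0.0 ty 0.0 tz -69.4 wz -0.0000
tx -61.7 ty -143.7 tz 0.0 wz -0.2606
tx -59.8 ty -129.0 tz 0.0 wz -0.2606
```

The jig is gripped at 19.6 mm opening and 50 N. Next I lift and carry it.

Request:
jog_arm(increments=[{"tx": 0, "ty": 0, "tz": -8, "wx": 0, "wy": 0, "wz": 0, "gripper": 0.1}, {"tx": 0, "ty": 0, "tz": -22, "wx": 0, "wy": 0, "wz": 0, "gripper": 0.1}, {"tx": 0, "ty": 0, "tz": -42, "wx": 0, "wy": 0, "wz": 0, "gripper": 0.1}, {"tx": 0, "ty": 0, "tz": -60, "wx": 0, "wy": 0, "wz": 0, "gripper": 0.1}, {"tx": 0, "ty": 0, "tz": -69, "wx": 0, "wy": 0, "wz": 0, "gripper": 0.1}])

```text
time: 12.35
position: [0.5484, -0.2895, 0.1118]
tool_rot: [3.095, -0.536, 0.004]
ft_force: [0.5, -0.4, -2.3]
grip_width: 0.224
grip_force: 50.0
```

Request:
jog_arm(increments=[{"tx": -8, "ty": -20, "tz": 0, "wx": 0, "wy": 0, "wz": -0.04, "gripper": 0.1}, {"tx": -21, "ty": -48, "tz": 0, "wx": 0, "wy": 0, "wz": -0.09, "gripper": 0.1}, {"tx": -34, "ty": -80, "tz": 0, "wx": 0, "wy": 0, "wz": -0.145, "gripper": 0.1}, {"tx": -48, "ty": -112, "tz": 0, "wx": 0, "wy": 0, "wz": -0.2, "gripper": 0.1}, {"tx": -62, "ty": -144, "tz": 0, "wx": 0, "wy": 0, "wz": -0.261, "gripper": 0.1}])

```text
time: 12.77
position: [0.5368, -0.1312, 0.109]
tool_rot: [-3.139, 0.126, 0.002]
ft_force: [0.4, 0.6, -3.3]
grip_width: 0.225
grip_force: 50.0
```

Request:
jog_arm(increments=[{"tx": -15, "ty": -32, "tz": 0, "wx": 0, "wy": 0, "wz": -0.06, "gripper": 0.1}, {"tx": -30, "ty": -64, "tz": 0, "wx": 0, "wy": 0, "wz": -0.13, "gripper": 0.1}, {"tx": -44, "ty": -94, "tz": 0, "wx": 0, "wy": 0, "wz": -0.19, "gripper": 0.1}, {"tx": -54, "ty": -117, "tz": 0, "wx": 0, "wy": 0, "wz": -0.24, "gripper": 0.1}, {"tx": -60, "ty": -129, "tz": 0, "wx": 0, "wy": 0, "wz": -0.261, "gripper": 0.1}])

```text
time: 13.18
position: [0.487, 0.0044, 0.1093]
tool_rot: [-3.127, -0.291, 0.001]
ft_force: [-0.9, -0.7, -3.2]
grip_width: 0.225
grip_force: 50.0
```

Request:
jog_arm(increments=[{"tx": 0, "ty": 0, "tz": 0, "wx": 0, "wy": 0, "wz": 0, "gripper": 0.1}, {"tx": 0, "ty": 0, "tz": 0, "wx": 0, "wy": 0, "wz": 0, "gripper": 0.1}, {"tx": 0, "ty": 0, "tz": 0, "wx": 0, "wy": 0, "wz": 0, "gripper": 0.1}, {"tx": 0, "ty": 0, "tz": 0, "wx": 0, "wy": 0, "wz": 0, "gripper": 0.1}, {"tx": 0, "ty": 0, "tz": 0, "wx": 0, "wy": 0, "wz": 0, "gripper": 0.1}])

```text
time: 13.6
position: [0.4889, -0.001, 0.1094]
tool_rot: [3.129, 0.276, -0.0]
ft_force: [0.0, 0.1, -3.7]
grip_width: 0.222
grip_force: 50.0
```

```bash
python3 - <<'E'
from h import *
s,M=yaw();y0=np.degrees(np.arctan2(M[1,1],M[0,1]));p=s["position"]*1000;print(s["time"],p,y0,M[:,2],s["ft_force"],s["grip_width"],s["grip_force"],s["joint_positions"].round(2))
plan([(484.1,-.9,78,-79.8)])
im=vision.get_image("scene");cv2.imwrite("pics/s4.png",cv2.resize(im["color"][150:350,190:450],(780,600)))
E
```

```text
13.6 [488.87676796  -0.99714836 109.42062169] -79.92092056572025 [-7.91766165e-05 -2.45965437e-04 -9.99999967e-01] [ 0.00790195  0.06511964 -3.73919698] 0.22217667027906915 49.996179677546024 [ 0.25  0.09 -0.32  1.97  0.03  1.09 -1.47]
tx -4.7 ty -0.9 tz 31.4 wz -0.0021
```

View pics/s4.png

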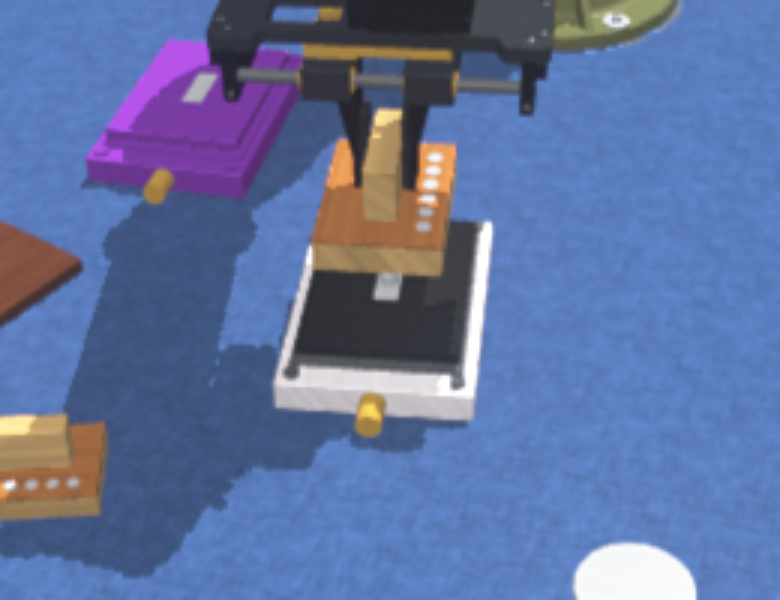

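The picture shows the jig level and square above the white/black station, at about (385,210) in the crop. I lower it about 7 mm short of the pin.

Request:
jog_arm(increments=[{"tx": -5, "ty": -1, "tz": 10, "wx": 0, "wy": 0, "wz": -0.002, "gripper": 0.1}, {"tx": -5, "ty": -1, "tz": 20, "wx": 0, "wy": 0, "wz": -0.002, "gripper": 0.1}, {"tx": -5, "ty": -1, "tz": 27, "wx": 0, "wy": 0, "wz": -0.002, "gripper": 0.1}, {"tx": -5, "ty": -1, "tz": 31, "wx": 0, "wy": 0, "wz": -0.002, "gripper": 0.1}, {"tx": -5, "ty": -1, "tz": 31, "wx": 0, "wy": 0, "wz": -0.002, "gripper": 0.1}])

```text
time: 14.07
position: [0.4821, 0.0006, 0.0768]
tool_rot: [-3.128, -0.284, 0.005]
ft_force: [-0.1, -0.0, -4.0]
grip_width: 0.225
grip_force: 50.0
```

Request:
jog_arm(increments=[{"tx": 0, "ty": 0, "tz": 2, "wx": 0, "wy": 0, "wz": 0, "gripper": 0.1}, {"tx": 0, "ty": 0, "tz": 4, "wx": 0, "wy": 0, "wz": 0, "gripper": 0.1}, {"tx": 0, "ty": 0, "tz": 6, "wx": 0, "wy": 0, "wz": 0, "gripper": 0.1}, {"tx": 0, "ty": 0, "tz": 7, "wx": 0, "wy": 0, "wz": 0, "gripper": 0.1}, {"tx": 0, "ty": 0, "tz": 7, "wx": 0, "wy": 0, "wz": 0, "gripper": 0.1}])

```text
time: 14.48
position: [0.4835, 0.0007, 0.0716]
tool_rot: [3.129, 0.284, 0.0]
ft_force: [0.6, -0.3, -3.6]
grip_width: 0.229
grip_force: 50.0
```

```bash
python3 - <<'E'
from h import *
s,M=yaw();y0=np.degrees(np.arctan2(M[1,1],M[0,1]));p=s["position"]*1000;print(s["time"],p,y0,s["ft_force"],s["torque"])
E
```

```text
14.4833 [483.52386462   0.70243297  71.59826594] -79.63590436291777 [ 0.63906869 -0.30946105 -3.55981757] [ 0.04505492  0.00771844 -0.00184209]
```

Request:
jog_arm(increments=[{"tx": 0, "ty": 1, "tz": 1, "wx": 0, "wy": 0, "wz": 0.003, "gripper": 0.1}, {"tx": 0, "ty": 1, "tz": 2, "wx": 0, "wy": 0, "wz": 0.003, "gripper": 0.1}, {"tx": 0, "ty": 1, "tz": 2, "wx": 0, "wy": 0, "wz": 0.003, "gripper": 0.1}, {"tx": 0, "ty": 1, "tz": 2, "wx": 0, "wy": 0, "wz": 0.003, "gripper": 0.1}, {"tx": 0, "ty": 1, "tz": 2, "wx": 0, "wy": 0, "wz": 0.003, "gripper": 0.1}])

```text
time: 14.9
position: [0.4838, 0.0005, 0.0712]
tool_rot: [-3.129, -0.279, -0.001]
ft_force: [-4.8, 1.8, 8.9]
grip_width: 0.225
grip_force: 50.0
```

```bash
python3 - <<'E'
from h import *
s,M=yaw();y0=np.degrees(np.arctan2(M[1,1],M[0,1]));p=s["position"]*1000;print(s["time"],p,y0,M[:,2],s["ft_force"],s["torque"])
E
```

```text
14.9 [483.80725771   0.51786299  71.21126377] -79.79566718715657 [ 3.08671505e-04  5.37042048e-04 -9.99999808e-01] [-4.75425186  1.84759801  8.93331992] [0.49420552 1.13170001 0.00140564]
```

The jig now rests on the pin top at z 71.2 mm. I slide it along +x.

Request:
jog_arm(increments=[{"tx": 1, "ty": 0, "tz": 0, "wx": 0, "wy": 0, "wz": 0, "gripper": 0.1}, {"tx": 2, "ty": 0, "tz": 0, "wx": 0, "wy": 0, "wz": 0, "gripper": 0.1}, {"tx": 3, "ty": 0, "tz": 0, "wx": 0, "wy": 0, "wz": 0, "gripper": 0.1}, {"tx": 4, "ty": 0, "tz": 0, "wx": 0, "wy": 0, "wz": 0, "gripper": 0.1}, {"tx": 4, "ty": 0, "tz": 0, "wx": 0, "wy": 0, "wz": 0, "gripper": 0.1}])

```text
time: 15.32
position: [0.4879, 0.0003, 0.0703]
tool_rot: [3.129, 0.279, 0.002]
ft_force: [0.3, 0.5, -4.0]
grip_width: 0.225
grip_force: 50.0
```

Request:
jog_arm(increments=[{"tx": 0.5, "ty": 0, "tz": 0.5, "wx": 0, "wy": 0, "wz": 0, "gripper": 0.1}, {"tx": 1, "ty": 0, "tz": 0.5, "wx": 0, "wy": 0, "wz": 0, "gripper": 0.1}, {"tx": 1.5, "ty": 0, "tz": 0.5, "wx": 0, "wy": 0, "wz": 0, "gripper": 0.1}, {"tx": 2, "ty": 0, "tz": 0.5, "wx": 0, "wy": 0, "wz": 0, "gripper": 0.1}, {"tx": 2, "ty": 0, "tz": 0.5, "wx": 0, "wy": 0, "wz": 0, "gripper": 0.1}])

```text
time: 15.73
position: [0.4893, 0.0007, 0.0687]
tool_rot: [-3.129, -0.279, 0.001]
ft_force: [0.0, -0.4, -3.4]
grip_width: 0.228
grip_force: 50.0
```

```bash
python3 - <<'E'
from h import *
s,M=yaw();y0=np.degrees(np.arctan2(M[1,1],M[0,1]));p=s["position"]*1000;print(s["time"],p,y0,M[:,2],s["ft_force"],s["torque"])
E
```

```text
15.7333 [489.34560256   0.70510558  68.71847688] -79.81397446351856 [-5.07226227e-04 -1.97202965e-05 -9.99999871e-01] [ 0.01954148 -0.35313961 -3.38361967] [-0.008349   -0.05098503 -0.02040201]
```

There is no contact force and the jig is below pin-top height, so the hole is over the pin. I lower it onto the bed.

Request:
jog_arm(increments=[{"tx": 0, "ty": 0, "tz": 1, "wx": 0, "wy": 0, "wz": 0, "gripper": 0.1}, {"tx": 0, "ty": 0, "tz": 2, "wx": 0, "wy": 0, "wz": 0, "gripper": 0.1}, {"tx": 0, "ty": 0, "tz": 3, "wx": 0, "wy": 0, "wz": 0, "gripper": 0.1}, {"tx": 0, "ty": 0, "tz": 4, "wx": 0, "wy": 0, "wz": 0, "gripper": 0.1}, {"tx": 0, "ty": 0, "tz": 4, "wx": 0, "wy": 0, "wz": 0, "gripper": 0.1}])

```text
time: 16.15
position: [0.4897, 0.0007, 0.0649]
tool_rot: [3.129, 0.279, 0.001]
ft_force: [1.3, 0.4, -3.4]
grip_width: 0.226
grip_force: 50.0
```

```bash
python3 - <<'E'
from h import *
s,M=yaw();p=s["position"]*1000;print(s["time"],p,M[:,2],s["ft_force"],s["torque"])
E
```

```text
16.15 [489.6614261    0.68121718  64.90553479] [ 4.17620812e-04 -1.16362461e-04 -9.99999906e-01] [ 1.32461874  0.3503343  -3.40871628] [-0.14595285 -0.28112306  0.02058303]
```

Request:
jog_arm(increments=[{"tx": 0.5, "ty": 0, "tz": 1, "wx": 0, "wy": 0, "wz": 0, "gripper": 0.1}, {"tx": 0.5, "ty": 0, "tz": 2.5, "wx": 0, "wy": 0, "wz": 0, "gripper": 0.1}, {"tx": 0.5, "ty": 0, "tz": 4, "wx": 0, "wy": 0, "wz": 0, "gripper": 0.1}, {"tx": 0.5, "ty": 0, "tz": 6, "wx": 0, "wy": 0, "wz": 0, "gripper": 0.1}, {"tx": 0.5, "ty": 0, "tz": 6, "wx": 0, "wy": 0, "wz": 0, "gripper": 0.1}])

```text
time: 16.57
position: [0.4899, 0.0009, 0.0598]
tool_rot: [3.129, 0.279, -0.001]
ft_force: [-3.6, -0.5, 7.9]
grip_width: 0.229
grip_force: 50.0
```

```bash
python3 - <<'E'
from h import *
s,M=yaw();p=s["position"]*1000;print(s["time"],p,M[:,2],s["ft_force"],s["torque"],s["grip_width"])
E
```

```text
16.5667 [489.92612829   0.89522201  59.75968305] [-3.12516584e-04 -2.77366272e-04 -9.99999913e-01] [-3.62802876 -0.46744549  7.93172544] [-0.02314976  0.83635656 -0.02150372] 0.22870356435380898
```

Request:
jog_arm(increments=[{"tx": 0, "ty": 0, "tz": 1, "wx": 0, "wy": 0, "wz": 0, "gripper": 0.1}, {"tx": 0, "ty": 0, "tz": 2, "wx": 0, "wy": 0, "wz": 0, "gripper": 0.1}, {"tx": 0, "ty": 0, "tz": 3, "wx": 0, "wy": 0, "wz": 0, "gripper": 0.1}, {"tx": 0, "ty": 0, "tz": 3, "wx": 0, "wy": 0, "wz": 0, "gripper": 0.1}, {"tx": 0, "ty": 0, "tz": 3, "wx": 0, "wy": 0, "wz": 0, "gripper": 0.1}])

```text
time: 16.98
position: [0.49, 0.0009, 0.0575]
tool_rot: [3.129, 0.279, -0.0]
ft_force: [-4.9, -0.4, 10.2]
grip_width: 0.225
grip_force: 50.0
```

```bash
python3 - <<'E'
from h import *
s,M=yaw();p=s["position"]*1000;print(s["time"],p,M[:,2],s["ft_force"],s["torque"],s["grip_width"])
E
```

```text
16.9833 [489.97661839   0.89071936  57.54961308] [-2.60917730e-04 -4.67242407e-04 -9.99999857e-01] [-4.92786379 -0.36340299 10.17600879] [0.00434474 1.11688826 0.01013123] 0.22451243954173286
```

Request:
jog_arm(increments=[{"tx": 0, "ty": 0, "tz": 0.5, "wx": 0, "wy": 0, "wz": 0, "gripper": 0.1}, {"tx": 0, "ty": 0, "tz": 1, "wx": 0, "wy": 0, "wz": 0, "gripper": 0.1}, {"tx": 0, "ty": 0, "tz": 1.5, "wx": 0, "wy": 0, "wz": 0, "gripper": 0.1}, {"tx": 0, "ty": 0, "tz": 1.5, "wx": 0, "wy": 0, "wz": 0, "gripper": 0.1}, {"tx": 0, "ty": 0, "tz": 1.5, "wx": 0, "wy": 0, "wz": 0, "gripper": 0.1}])

```text
time: 17.4
position: [0.49, 0.0009, 0.0574]
tool_rot: [3.128, 0.279, -0.001]
ft_force: [-8.9, -1.1, 22.1]
grip_width: 0.224
grip_force: 50.0
```

```bash
python3 - <<'E'
from h import *
s,M=yaw();p=s["position"]*1000;print(s["time"],p,M[:,2],s["ft_force"],s["torque"],s["grip_width"])
E
```

```text
17.4 [490.01722922   0.8539433   57.44278613] [-4.32604584e-04 -9.05406442e-04 -9.99999497e-01] [-8.88282758 -1.10237518 22.09740098] [ 0.04987622  2.14820829 -0.00220471] 0.22438480579501968
```

The jig is on the hard stop: force rose from about 14 to 26 N net with only 0.1 mm of travel. One last look before handing in.

```bash
python3 - <<'E'
from h import *
im=vision.get_image("scene");cv2.imwrite("pics/s5.png",cv2.resize(im["color"][150:350,190:450],(780,600)))
print(ctrl.get_state()["ft_force"],ctrl.get_state()["position"])
E
```

```text
[-9.58201530e+00 -1.24845483e-02  2.19675685e+01] [0.49002925 0.00086223 0.05743053]
```

View pics/s5.png

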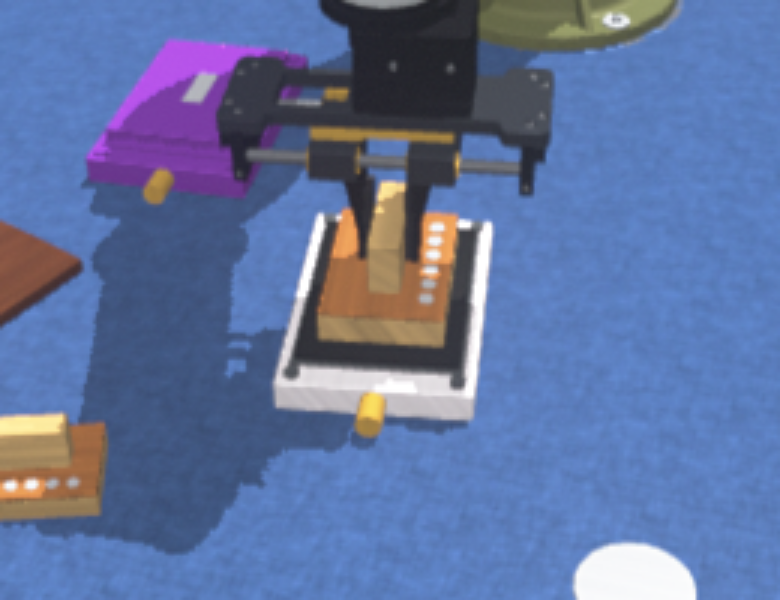

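The jig sits flat, square and centred on the bed at about (385,285) in the crop, still gripped and pressed. I'm handing in.

```bash
python3 -c "
from bench import ctrl
print(ctrl.close_job())"
```

```text
the job is handed in; nothing more can be done
None
```

I've handed the job in: the knob was turned to its stop and sprang back, and the larger jig is over the pin, held fully down at about 26 N; the spool, screwdriver and jar were left alone.

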